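# Put the disc stack away

### The job

Take the stack of metal discs apart from the top down, one piece at a time, and put each piece away: first the steel ball into the dimple of its little block, then the smallest, the middle and the largest disc, each lying flat in the wooden tray whose round recess is made for its size. Never let the ball get down onto the bench, and leave the brass weight and the timer where they are.

Things in the scene. Friction and masses are not known exactly. Their poses are not given: they have to be found in the camera images.
- ball_center (a point): steel ball, diameter 38 mm, about 200 g, lying in the socket of the smallest disc at the top of the stack; the point is its centre (orientation means nothing). The disc's top face is 17 mm below the ball's centre. The stack stands on the bench: largest disc, middle disc, smallest disc (each 30 mm), ball; 126 mm to the ball's top.
- disc_small_mid (a point): Uppermost disc of the stack: plain bright metal disc, outside diameter 45 mm, 30 mm high, with a fine groove round it near the top, a 16 mm round socket in its top; about 130 g. The point is its centre, half-way up; z is the axis, upward. The discs lie flat, so they can be gripped across the outside from above at any yaw.
- disc_medium_mid (a point): Middle disc of the stack: plain bright metal disc, outside diameter 57 mm, 30 mm high, with a fine groove round it near the top, flat top; about 200 g. The point is its centre, half-way up; z is the axis, upward. The discs lie flat, so they can be gripped across the outside from above at any yaw.
- disc_large_mid (a point): Lowest disc of the stack: plain bright metal disc, outside diameter 69 mm, 30 mm high, with a fine groove round it near the top, flat top; about 300 g. The point is its centre, half-way up; z is the axis, upward. The discs lie flat, so they can be gripped across the outside from above at any yaw.
- ball_rest: fixed small square wooden block, 50 x 50 mm and 16 mm high, with a round dimple (20 mm across, widening to about 24 mm at the very mouth) in its top for the ball. Origin: centre of its underside, on the bench; z up. The seated ball's centre is about 32 mm above the bench, 16 mm above the block's top.
- seat_small: fixed square wooden tray, 76 x 76 mm and 10 mm high, with one round recess 56 mm in diameter (sides sloping out a little at the mouth), made for the 45 mm disc. Origin: centre of its underside, on the bench, straight below the centre of the recess; z up. Recess floor 4 mm above the bench, so the seated disc's centre is 19 mm above the bench; fingertips must stay over the tray's top, at least 6 mm above the seated disc's underside.
- seat_medium: fixed square wooden tray, 88 x 88 mm and 10 mm high, with one round recess 68 mm in diameter (sides sloping out a little at the mouth), made for the 57 mm disc. Origin: centre of its underside, on the bench, straight below the centre of the recess; z up. Recess floor 4 mm above the bench, so the seated disc's centre is 19 mm above the bench; fingertips must stay over the tray's top, at least 6 mm above the seated disc's underside.
- seat_large: fixed square wooden tray, 100 x 100 mm and 10 mm high, with one round recess 80 mm in diameter (sides sloping out a little at the mouth), made for the 69 mm disc. Origin: centre of its underside, on the bench, straight below the centre of the recess; z up. Recess floor 4 mm above the bench, so the seated disc's centre is 19 mm above the bench; fingertips must stay over the tray's top, at least 6 mm above the seated disc's underside.
- weight_mid (a point): bystander, loose: small brass weight with a knob, 32 mm in diameter, 36 mm high; the point is its centre. Not to be moved.
- timer_mid (a point): bystander, loose: white bench timer, 58 x 62 x 20 mm; the point is its centre. Not to be moved.
Things that resemble listed ones, but are neither listed nor needed, are in the scene too. Leave any turquoise look-alike of the part that bears disc_large_mid alone.

How it is judged:
By the outcome, as a careful person would: the job done as asked, in the order asked, and still so for the second after the job is handed in, with the robot touching nothing.
It also fails if it takes over 112 s, if anything falls off the work surface, if the arm or the gripper's body presses on something with over 40 N, if the wrist force passes 120 N, or if a joint passes its speed limit or range.

### The arm

A 6-joint arm with a two-finger parallel gripper is mounted at the origin on a cart in front of the work surface, level with it; the furniture and walls round the work are solid. World frame = base frame: x ahead of the robot, y to its left, z up, the work surface at z = 0. Lengths are in m, angles in rad, forces in N, time in s.
With the tool pointing down it reaches from about 0.25 to 0.8 m from the base axis. Payload 3.9 kg.
Tool frame: the origin (TCP) lies between the finger pads; the fingertips stand 11 mm ahead of it and the grasp point (between the pads) lies 8 mm behind it; z points along the fingers, y is the line along which they close (so a half turn about z gives the same grasp; the last joint's range is limited). The gripper opens to 85 mm and grips with 20 to 120 N. Pads are 22 mm wide; open, the fingers measure 114 mm over their backs; the gripper's body (76 mm by 85 mm) begins 54 mm behind the grasp point. The pads swing forward as they close: fully open they stand 13 mm farther back than shut.
Start: joints at [-1.211, 0.26, -0.138, 1.173, 0, 1.571], TCP at [0.185, -0.491, 0.242] pointing down, gripper open.
Joint ranges: [-2.78, 2.78], [-0.83, 1.72], [-1.28, 1.37], [-1.9, 2.12], [-1.57, 1.48], [-3.14, 3.14]. Speed limits (rad/s): [2.57, 2.57, 3.14, 3.14, 3.14, 3.14].

### API

Orientations are given as a unit quaternion [w, x, y, z].
In Python, from bench import get_state, read_camera, get_calibration, sign_off gives the robot as it stands.
- The arm moves only by the tool carry_out, never from a script. Its argument "series" is a list that holds one entry, the list of rows, each a list of 4 numbers: the shift along the tool's x, y, z as a fraction of full scale, then the turn about the tool's z as a fraction of full scale. In form: [[[dx, dy, dz, roll], ...]]. A call has 1 to 12 rows; each row is the pose to reach, as a shift and turn from the pose commanded when the call began, along the tool's axes at that moment; what a row does not reach only later rows make up. Full scale, the value 1, is 0.6 m for a shift and 45 degrees for a turn. A row lasts 1/10 s, in which the tool goes at most 50 mm and 8.59 degrees, less where a joint would pass 70% of its speed; a pose out of reach is approached as far as the arm can. A call with a number of a shift or a turn outside -1 to 1 is refused whole. A call with a gripper value outside its range is refused whole. "grip" is the opening, from 0 (shut) to 1 (fully open), set as the call begins (left out, the last holds). The fingers move at their own pace and stop on an object; "grip_force" is the grip in N (left out, the last holds). Time passes only in rows, so rows that repeat a pose let the fingers close. It gives the time, the measured TCP pose, the force, the opening and the grip force at its end, in the units of the state.
- get_state(): the state, without advancing time (a new reading comes with each control period).
- read_camera(name): name is "side" or "top"; returns the picture (400x640x3 uint8, red, green, blue); there is no depth.
- get_calibration(name): a dict with "fx", "fy", "cx", "cy" (pixels), "camera_from_world" (4x4, takes a point from world to camera coordinates). Camera axes: x right, y up, looking along -z (the intrinsics and any distortion apply to the point x, -y, -z); pixel columns grow to the right and rows downward; lengths in m; the calibration is good to about 2 mm. A picture is of the moment at which its call begins. get_calibration takes no time and is no camera call.
- sign_off(): hands the job in; it is judged then, once.
The state is a dict: "t": time; "qpos": joint angles; "qvel": joint speeds; "tau": joint torques, N m; "tcp_pos": TCP position; "tool_rot": TCP orientation; "ft_force": force on the tool from outside, world axes, zero at the start; "ft_torque": the same for the moment, N m; "opening": opening from 0.0 (shut) to 1.0 (fully open); "finger_force": force on a finger pad.
Only numpy, scipy, OpenCV 4.12 (cv2) and the standard library are available. Lean on these libraries where they do the work, as an engineer would, in place of code of your own. Each camera call takes 0.05 s, during which the arm holds its last target. There are 200 camera calls.

## Working session

There is one attempt and no reset: what is moved stays moved. The work goes in short steps, Python scripts to look and compute and a tool call to move; the robot and the scene stay as the last step left them, time stands still between calls to the robot, and variables do not carry over. Pictures are saved under pics/ and viewed, at most 16 in all, crops included, and the job is handed in when it is done.

Besides the shell and the picture viewer there is one more tool, called after "Call:" in YAML: its name, and indented under it one key for each argument. carry_out: Moves the arm, as the interface text tells. Shift numbers are shares of 0.6 m and turn numbers shares of 45 degrees, none past 1 either way. Its arguments: {"type":"object","properties":{"series":{"type":"array","items":{"type":"array","items":{"type":"array","items":{"type":"number"}}}},"grip":{"type":"number"},"grip_force":{"type":"number"}},"required":["series"]}

```bash
mkdir -p pics; cat > h.py <<'E'
import numpy as np, cv2
from bench import *
def snap(cam,fn):
    im=read_camera(cam); cv2.imwrite('pics/'+fn,im[:,:,::-1]); return im
def ray(cam,u,v):
    c=get_calibration(cam); M=np.array(c['camera_from_world']); R=M[:3,:3]; t=M[:3,3]
    d=np.array([(u-c['cx'])/c['fx'],-(v-c['cy'])/c['fy'],-1.]); o=-R.T@t; return o,R.T@d
def onz(cam,u,v,z):
    o,d=ray(cam,u,v); return o+d*(z-o[2])/d[2]
def proj(cam,p):
    c=get_calibration(cam); q=np.array(c['camera_from_world'])@np.append(p,1); return np.array([c['cx']+c['fx']*q[0]/-q[2],c['cy']-c['fy']*q[1]/-q[2]])
E
python3 - <<'E'
from h import *
s=get_state();print(s)
for c in('top','side'):
    snap(c,c+'0.png'); k=get_calibration(c); print(k)
E
```

```text
{'t': 0.0, 'qpos': array([-1.21096794e+00,  2.60711116e-01, -1.39379832e-01,  1.17266539e+00,
       -1.32306305e-05,  1.57078371e+00]), 'qvel': array([ 0.00220052,  0.00228559,  0.00075258, -0.00017741,  0.00066569,
        0.00054342]), 'tau': array([-7.64222423e-04, -4.05675924e+01,  2.53925121e+01,  1.87602307e-02,
       -1.27482635e-04,  3.12760471e-05]), 'tcp_pos': array([ 0.18462733, -0.49077166,  0.24144657]), 'tool_rot': array([-9.63005462e-04,  9.83857448e-01,  1.78951281e-01, -1.81869840e-04]), 'ft_force': array([ 0.33611534, -0.00596362,  0.19557725]), 'ft_torque': array([-0.0259402 , -0.0419084 , -0.03264811]), 'finger_force': 0.0, 'opening': 0.9996366612614409}
{'fx': 406.4271228244505, 'fy': 406.4271228244505, 'cx': 318.201734964474, 'cy': 192.87404571759285, 'camera_from_world': array([[ 0.02081211, -0.99958301,  0.02001679, -0.02857622],
       [ 0.98371115,  0.02404893,  0.17814043, -0.51274918],
       [-0.17854753,  0.01598326,  0.98380146, -1.20879841],
       [ 0.        ,  0.        ,  0.        ,  1.        ]])}
{'fx': 384.41217047776667, 'fy': 384.41217047776667, 'cx': 319.13441488756973, 'cy': 195.562024493133, 'camera_from_world': array([[ 0.999892  ,  0.01376852, -0.00513941, -0.50207527],
       [-0.00369253,  0.57385003,  0.81895208, -0.08184919],
       [ 0.01422501, -0.81884466,  0.5738389 , -1.04824542],
       [ 0.        ,  0.        ,  0.        ,  1.        ]])}
```

View pics/top0.png

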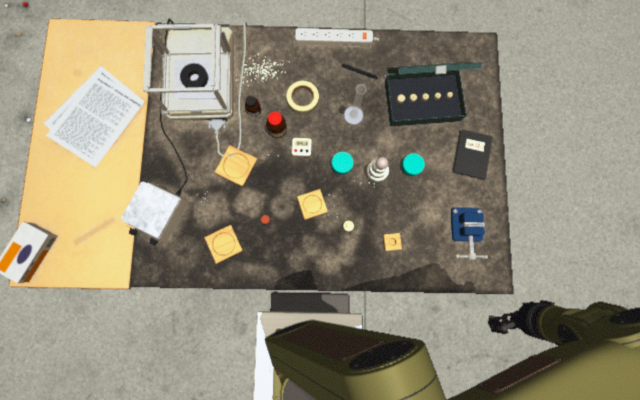

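View pics/side0.png

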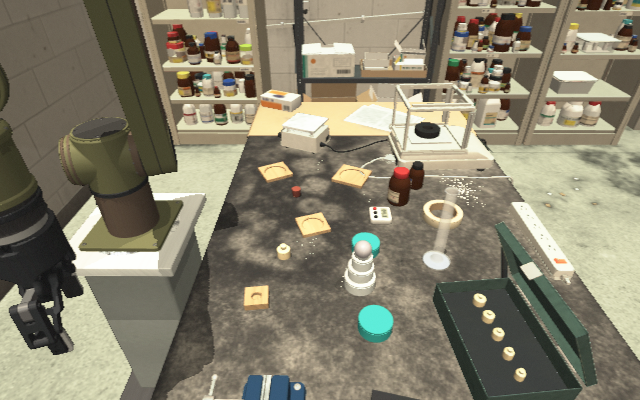

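The top view shows the stack near (378,170) with its ball near (382,162), and turquoise look-alikes at (343,162) and (414,164). The trays are at (237,166), (312,205) and (224,244), the ball block at (392,242), the brass weight at (348,226) and the timer at (301,147). In the side view the ball is at (363,248).

```bash
python3 - <<'E'
from h import *
im=cv2.imread('pics/top0.png'); hsv=cv2.cvtColor(im,cv2.COLOR_BGR2HSV)
m=cv2.inRange(hsv,(10,80,130),(25,255,255)); m[:, :145]=0
m=cv2.morphologyEx(m,cv2.MORPH_CLOSE,np.ones((3,3)))
for c in cv2.findContours(m,0,2)[0]:
    if cv2.contourArea(c)>120:
        r=cv2.minAreaRect(c); b=np.array([onz('top',*p,.010 if r[1][0]>22 else .016) for p in cv2.boxPoints(r)])
        print(np.round(r[0],1),b.mean(0).round(4),[round(np.linalg.norm(b[i]-b[i-1]),3) for i in(0,1)])
for n,f,b in(('top','pics/top0.png',(325,130,435,260)),('side','pics/side0.png',(230,215,410,345))):
    i=cv2.imread(f)[b[1]:b[3],b[0]:b[2]]; cv2.imwrite(f'pics/{n}c.png',cv2.resize(i,None,fx=4,fy=4,interpolation=2))
E
```

```text
[280.1 384.8] [-0.051   0.0815  0.016 ] [np.float64(0.039), np.float64(0.079)]
[615.1 379.7] [-0.0232 -0.9127  0.01  ] [np.float64(0.143), np.float64(0.072)]
[392.6 382.1] [-0.0401 -0.2482  0.01  ] [np.float64(0.101), np.float64(0.075)]
[392.5 241.6] [ 0.3705 -0.2514  0.016 ] [np.float64(0.055), np.float64(0.055)]
[222.9 243.7] [0.3531 0.2739 0.01  ] [np.float64(0.092), np.float64(0.093)]
[312.1 203.8] [0.4845 0.001  0.01  ] [np.float64(0.082), np.float64(0.08)]
[235.5 165. ] [0.6046 0.2494 0.01  ] [np.float64(0.107), np.float64(0.106)]
[302.5  95. ] [0.8491 0.0414 0.01  ] [np.float64(0.076), np.float64(0.078)]
```

```bash
python3 -c "
import cv2,numpy as np
a=cv2.imread('pics/topc.png');b=cv2.imread('pics/sidec.png')
b=b[:, :]
cv2.imwrite('pics/tc2.png',a[:,:]);print(a.shape,b.shape)"
```

```text
(520, 440, 3) (520, 720, 3)
```

View pics/topc.png

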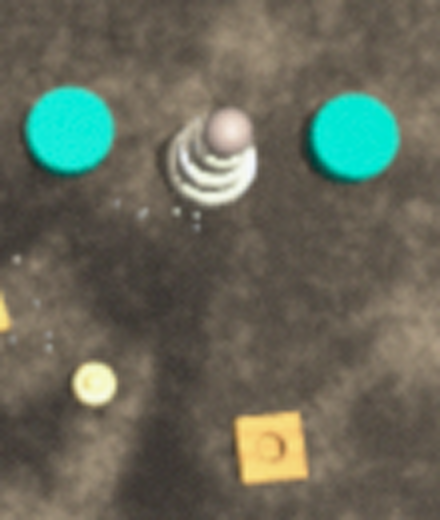

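View pics/sidec.png

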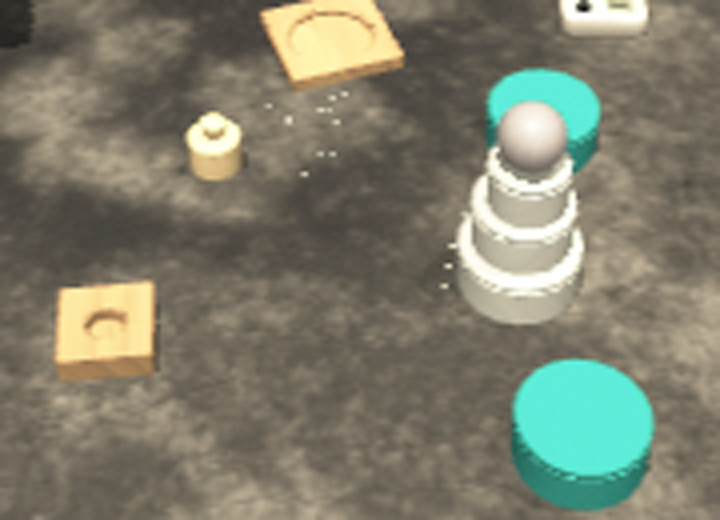

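```bash
python3 - <<'E'
from h import *
def tri(a,b):
    o1,d1=ray('top',*a);o2,d2=ray('side',*b)
    s=np.linalg.lstsq(np.c_[d1,-d2],o2-o1,rcond=None)[0]; p,q=o1+d1*s[0],o2+d2*s[1]; return ((p+q)/2).round(4),round(np.linalg.norm(p-q),4)
T=lambda x,y:(325+x/4-.4,130+y/4-.4)
S=lambda x,y:(230+x/4-.4,215+y/4-.4)
print('ball tri',tri(T(228,131),S(533,136)),onz('top',*T(228,131),.107).round(4),onz('side',*S(533,136),.107).round(4))
print('dimple',onz('top',*T(271,447),.016).round(4),onz('side',*S(106,326),.016).round(4))
print('weight',onz('top',*T(95,384),.03).round(4),onz('side',*S(215,150),.018).round(4))
print('turq',onz('top',*T(71,129),.03),onz('top',*T(355,136),.03))
im=cv2.imread('pics/side0.png'); hsv=cv2.cvtColor(im,cv2.COLOR_BGR2HSV)
m=cv2.inRange(hsv,(10,70,130),(25,255,255)); m=cv2.morphologyEx(m,cv2.MORPH_CLOSE,np.ones((3,3)))
for c in cv2.findContours(m,0,2)[0]:
    x,y,w,h=cv2.boundingRect(c)
    if cv2.contourArea(c)>150 and 150<y<320:
        q=cv2.approxPolyDP(c,3,True)[:,0].astype(float); print((x,y,w,h),[onz('side',*p,.01).round(3)[:2].tolist() for p in q])
im=cv2.imread('pics/top0.png'); 
j=[im[y-28:y+28,x-28:x+28] for x,y in((312,205),(223,244),(236,165))]
cv2.imwrite('pics/trays.png',cv2.resize(np.hstack(j),None,fx=4,fy=4,interpolation=2))
E
```

```text
ball tri (array([ 0.5984, -0.2031,  0.1085]), np.float64(0.0014)) [ 0.5995 -0.2034  0.107 ] [ 0.5979 -0.2017  0.107 ]
dimple [ 0.3713 -0.2511  0.016 ] [ 0.3703 -0.2541  0.016 ]
weight [ 0.4158 -0.1125  0.03  ] [ 0.4169 -0.1197  0.018 ]
turq [ 0.6182418  -0.09186135  0.03      ] [ 0.61839465 -0.3183594   0.03      ]
(243, 285, 26, 26) [[0.391, -0.217], [0.339, -0.227], [0.351, -0.286], [0.399, -0.28]]
(295, 212, 36, 26) [[0.507, 0.051], [0.436, 0.024], [0.461, -0.055], [0.531, -0.03]]
(423, 202, 21, 26) [[0.851, 0.101], [0.815, 0.082], [0.811, 0.027], [0.796, 0.044], [0.798, 0.082], [0.791, 0.022], [0.81, -0.012], [0.823, 0.009], [0.815, 0.031], [0.833, 0.027], [0.818, 0.058], [0.848, 0.068]]
(331, 164, 41, 25) [[0.537, 0.229], [0.625, 0.173], [0.669, 0.279], [0.578, 0.317]]
(258, 161, 35, 22) [[0.41, 0.265], [0.371, 0.336], [0.294, 0.296], [0.339, 0.205]]
```

View pics/trays.png

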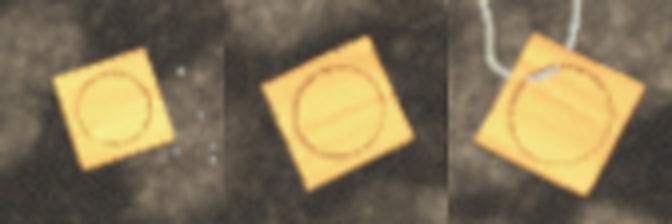

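The three tray crops show recess circles with centres at top-view pixels about (312.4,204), (223.4,243) and (236,165), in the order small, medium, large. A cord passes by the corner of the large tray.

Call:
carry_out:
  series:
    - [[0.815,-0.207,0.04,-1],[0.815,-0.207,0.04,-1],[0.815,-0.207,0.04,-1],[0.815,-0.207,0.04,-1],[0.815,-0.207,0.04,-1],[0.815,-0.207,0.04,-1],[0.815,-0.207,0.04,-1],[0.815,-0.207,0.04,-1],[0.815,-0.207,0.04,-1],[0.815,-0.207,0.04,-1],[0.815,-0.207,0.04,-1],[0.815,-0.207,0.04,-1]]
  grip: 0.65

```text
t: 1.3
tcp_pos: [0.5993, -0.2017, 0.2171]
tool_rot: [-0.001, 0.84, 0.543, -0.001]
ft_force: [-0.7, 0.6, 0.2]
opening: 0.65
finger_force: 0.0
```

```bash
cat >> h.py <<'E'
from scipy.spatial.transform import Rotation as Ro
def go(p=None):
    s=get_state(); q=s['tool_rot']; R=Ro.from_quat([q[1],q[2],q[3],q[0]]).as_matrix()
    print('t',round(s['t'],2),'tcp',s['tcp_pos'].round(4),'yaw of tool y',np.degrees(np.arctan2(R[1,1],R[0,1])).round(2),'open',round(s['opening'],3),'ft',s['ft_force'].round(1),'q6',s['qpos'][5].round(2))
    if p is not None: print('shift frac',(R.T@(np.array(p)-s['tcp_pos'])/.6).round(4))
E
python3 - <<'E'
from h import *
go((.599,-.2025,.2))
for n,p in(('S',(312.35,204.1)),('M',(223.35,243.35)),('L',(235.9,165.1))): print(n,onz('top',*p,.01).round(4))
E
```

```text
t 1.3 tcp [ 0.5993 -0.2017  0.2171] yaw of tool y -24.23 open 0.65 ft [-0.7  0.6  0.2] q6 1.67
shift frac [-0.0014  0.0001  0.0285]
S [4.833e-01 2.000e-04 1.000e-02]
M [0.354  0.2726 0.01  ]
L [0.6039 0.2481 0.01  ]
```

Call:
carry_out:
  series:
    - [[0,0,0.06,-0.539],[0,0,0.1,-0.539],[0,0,0.1,-0.539],[0,0,0.1,-0.539],[0,0,0.1,-0.539],[0,0,0.1,-0.539]]

```text
t: 1.9
tcp_pos: [0.5987, -0.2038, 0.1593]
tool_rot: [0.001, 0.709, 0.705, 0.0]
ft_force: [1.1, 0.0, -0.0]
opening: 0.647
finger_force: 0.0
```

```bash
python3 - <<'E'
from h import *
go((.599,-.2025,.105))
s=snap('side','s1.png'); t=snap('top','t1.png')
a=cv2.resize(s[170:300,290:430],None,fx=4,fy=4,interpolation=2); 
cv2.imwrite('pics/c1.png',a[:,:,::-1])
print(proj('side',get_state()['tcp_pos']))
E
```

```text
t 1.9 tcp [ 0.5987 -0.2038  0.1593] yaw of tool y -0.3 open 0.647 ft [ 1.1  0.  -0. ] q6 1.25
shift frac [0.0023 0.0003 0.0905]
[364.97527826 230.20496674]
```

View pics/c1.png

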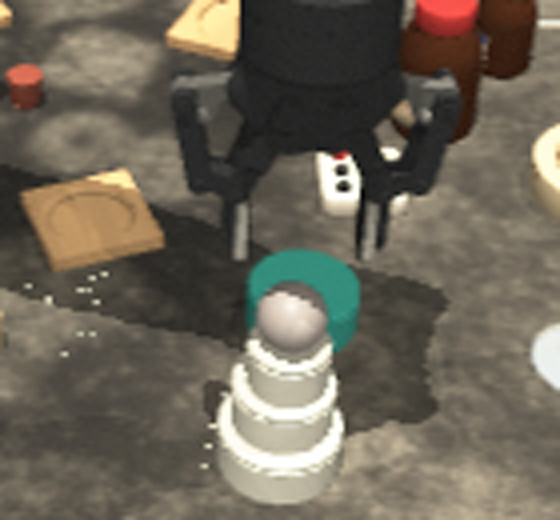

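The side crop shows the open fingertips at about (366,234.5), centred over the ball at (362.6,248.6). The tips sit about 11 mm ahead of the TCP at this opening.

Call:
carry_out:
  series:
    - [[0,-0.001,0.05,0],[0,-0.001,0.075,0],[0,-0.001,0.0855,0],[0,-0.001,0.0855,0],[0,-0.001,0.0855,0]]

```text
t: 2.5
tcp_pos: [0.5988, -0.2032, 0.1079]
tool_rot: [0.001, 0.708, 0.706, 0.0]
ft_force: [0.2, -0.4, 0.2]
opening: 0.651
finger_force: 0.0
```

Call:
carry_out:
  series:
    - [[0,0,0,0],[0,0,0,0],[0,0,0,0],[0,0,0,0],[0,0,0,0],[0,0,0,0],[0,0,0,0]]
  grip: 0.3
  grip_force: 40

```text
t: 3.2
tcp_pos: [0.5979, -0.2032, 0.108]
tool_rot: [0.0, 0.708, 0.706, -0.0]
ft_force: [-4.5, -0.1, 5.8]
opening: 0.419
finger_force: 39.5
```

```bash
python3 - <<'E'
from h import *
go((.371,-.252,.033))
E
```

```text
t 3.2 tcp [ 0.5979 -0.2032  0.108 ] yaw of tool y -0.15 open 0.419 ft [-4.5 -0.1  5.8] q6 1.25
shift frac [-0.0822 -0.378   0.1251]
```

Call:
carry_out:
  series:
    - [[0,0,-0.01,0],[0,0,-0.03,0],[0,0,-0.06,0],[0,0,-0.1,0],[0,0,-0.1,0],[0,0,-0.1,0]]

```text
t: 3.8
tcp_pos: [0.599, -0.2031, 0.1676]
tool_rot: [0.001, 0.708, 0.706, 0.001]
ft_force: [-0.9, -1.1, -1.4]
opening: 0.416
finger_force: 40.1
```

Call:
carry_out:
  series:
    - [[-0.02,-0.08,0,0],[-0.04,-0.16,0,0],[-0.06,-0.24,0,0],[-0.07,-0.3,0.02,0],[-0.082,-0.36,0.06,0],[-0.082,-0.377,0.1,0],[-0.082,-0.377,0.14,0],[-0.082,-0.377,0.165,0],[-0.082,-0.377,0.175,0],[-0.082,-0.377,0.175,0],[-0.082,-0.377,0.175,0],[-0.082,-0.377,0.175,0]]

```text
t: 5.0
tcp_pos: [0.3727, -0.252, 0.0627]
tool_rot: [0.001, 0.708, 0.706, 0.0]
ft_force: [0.4, -0.2, -1.8]
opening: 0.419
finger_force: 40.4
```

```bash
python3 - <<'E'
from h import *
go((.371,-.252,.033))
s=snap('side','s2.png'); t=snap('top','t2.png')
a=cv2.resize(s[230:330,200:330],None,fx=4,fy=4,interpolation=2); b=cv2.resize(t[200:300,360:430],None,fx=4,fy=4,interpolation=2)
cv2.imwrite('pics/c2.png',np.hstack([a,b])[:,:,::-1])
p=get_state()['tcp_pos'];print(proj('side',p),proj('side',p+[0,0,.0]))
E
```

```text
t 5.0 tcp [ 0.3727 -0.252   0.0627] yaw of tool y -0.12 open 0.419 ft [ 0.4 -0.2 -1.8] q6 0.98
shift frac [ 0.0001 -0.0029  0.0495]
[255.12726027 280.30660504] [255.12726027 280.30660504]
```

View pics/c2.png

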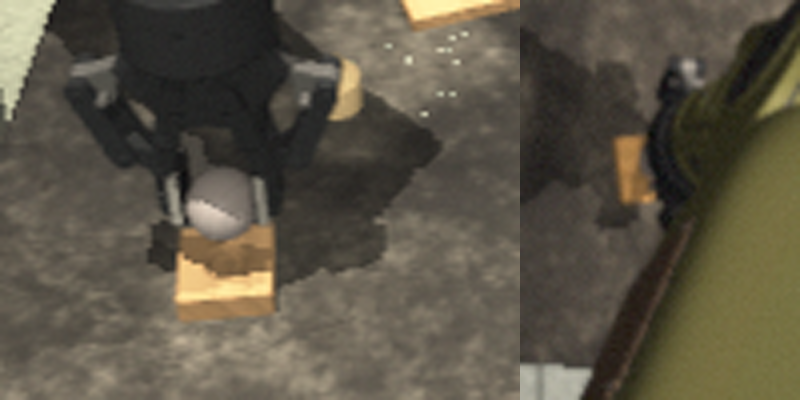

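The ball is held at about side pixel (254.4,280.6), matching the TCP projection (255.1,280.3), and it hangs over the block.

Call:
carry_out:
  series:
    - [[-0.001,-0.002,0.02,0],[-0.001,-0.002,0.035,0],[-0.001,-0.002,0.044,0],[-0.001,-0.002,0.0475,0],[-0.001,-0.002,0.0485,0],[-0.001,-0.002,0.0485,0],[-0.001,-0.002,0.0485,0]]

```text
t: 5.8
tcp_pos: [0.3705, -0.252, 0.0332]
tool_rot: [-0.0, 0.708, 0.706, 0.0]
ft_force: [-2.7, 1.0, 4.7]
opening: 0.419
finger_force: 40.9
```

```bash
python3 - <<'E'
from h import *
go((.371,-.252,.033))
E
```

```text
t 5.8 tcp [ 0.3705 -0.252   0.0332] yaw of tool y -0.13 open 0.419 ft [-2.7  1.   4.7] q6 0.98
shift frac [0.     0.0009 0.0004]
```

Call:
carry_out:
  series:
    - [[0,0,0,0],[0,0,0,0],[0,0,0,0],[0,0,0,0]]
  grip: 0.6

```text
t: 6.2
tcp_pos: [0.3709, -0.2524, 0.0329]
tool_rot: [0.0, 0.708, 0.706, 0.0]
ft_force: [0.3, -0.2, -0.1]
opening: 0.601
finger_force: 0.0
```

Call:
carry_out:
  series:
    - [[0,0,-0.03,0],[0,0,-0.08,0],[0,0,-0.15,0],[0,0,-0.22,0],[0.04,0.15,-0.25,0],[0.081,0.3,-0.25,0],[0.081,0.3,-0.25,0],[0.081,0.3,-0.25,0],[0.081,0.3,-0.25,0]]

```text
t: 7.1
tcp_pos: [0.5561, -0.203, 0.1827]
tool_rot: [0.002, 0.707, 0.708, 0.001]
ft_force: [-0.6, -0.9, -0.0]
opening: 0.6
finger_force: 0.0
```

```bash
python3 - <<'E'
from h import *
go((.5975,-.2035,.075))
s=snap('side','s3.png'); t=snap('top','t3.png')
a=cv2.resize(s[200:330,225:410],None,fx=4,fy=4,interpolation=2)
cv2.imwrite('pics/c3.png',a[:,:,::-1])
E
```

```text
t 7.1 tcp [ 0.5561 -0.203   0.1827] yaw of tool y 0.09 open 0.6 ft [-0.6 -0.9 -0. ] q6 1.22
shift frac [-0.0009  0.0682  0.1799]
```

View pics/c3.png

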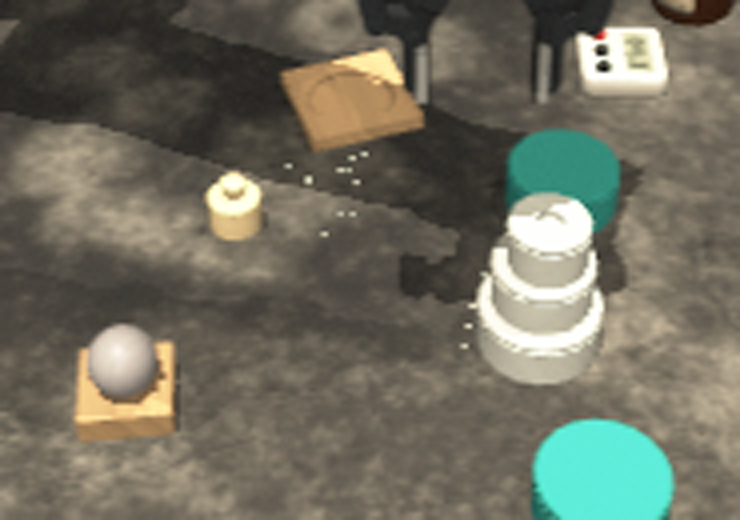

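The ball is seated in the block's dimple at crop (123,360), and the bare stack's top is at crop (550,223).

Call:
carry_out:
  series:
    - [[0,0.05,0,0],[0,0.072,0.06,0],[0,0.072,0.11,0],[0,0.072,0.11,0],[0,0.072,0.11,0],[0,0.072,0.11,0]]
  grip: 0.75

```text
t: 7.8
tcp_pos: [0.5942, -0.2048, 0.1188]
tool_rot: [0.001, 0.708, 0.706, 0.0]
ft_force: [-0.4, -0.4, 0.2]
opening: 0.75
finger_force: 0.0
```

```bash
python3 - <<'E'
from h import *
print(onz('side',225+550/4-.4,200+223/4-.4,.09))
go((.5977,-.2032,.080))
E
```

```text
[ 0.59714898 -0.20440857  0.09      ]
t 7.8 tcp [ 0.5942 -0.2048  0.1188] yaw of tool y -0.18 open 0.75 ft [-0.4 -0.4  0.2] q6 1.24
shift frac [0.0028 0.0058 0.0647]
```

Call:
carry_out:
  series:
    - [[0.002,0.005,0.01,0],[0.002,0.005,0.04,0],[0.002,0.005,0.06,0],[0.002,0.005,0.0645,0],[0.002,0.005,0.0645,0],[0.002,0.005,0.0645,0]]

```text
t: 8.4
tcp_pos: [0.5974, -0.2031, 0.0788]
tool_rot: [0.0, 0.708, 0.706, 0.0]
ft_force: [0.3, -0.1, 0.5]
opening: 0.752
finger_force: 0.0
```

Call:
carry_out:
  series:
    - [[0,0,0,0],[0,0,0,0],[0,0,0,0],[0,0,0,0],[0,0,0,0],[0,0,0,0]]
  grip: 0.4
  grip_force: 40

```text
t: 9.0
tcp_pos: [0.5977, -0.2032, 0.0793]
tool_rot: [0.001, 0.708, 0.706, 0.0]
ft_force: [-0.9, -0.8, 6.8]
opening: 0.506
finger_force: 41.2
```

Call:
carry_out:
  series:
    - [[0,0,-0.01,0],[0,0,-0.03,0],[0,0,-0.08,0],[0,0,-0.1,0],[0,0,-0.1,0]]

```text
t: 9.5
tcp_pos: [0.5989, -0.2036, 0.1409]
tool_rot: [0.002, 0.708, 0.706, 0.001]
ft_force: [0.5, -0.7, -0.6]
opening: 0.512
finger_force: 41.0
```

Call:
carry_out:
  series:
    - [[0.08,-0.04,0,0],[0.16,-0.085,0,0],[0.23,-0.125,0,0],[0.3,-0.165,0.02,0],[0.338,-0.19,0.06,0],[0.338,-0.19,0.11,0],[0.338,-0.19,0.13,0],[0.338,-0.19,0.13,0],[0.338,-0.19,0.13,0],[0.338,-0.19,0.13,0]]

```text
t: 10.5
tcp_pos: [0.4843, -0.0001, 0.0608]
tool_rot: [0.0, 0.708, 0.706, 0.001]
ft_force: [-0.3, -0.1, -1.4]
opening: 0.504
finger_force: 41.1
```

```bash
python3 - <<'E'
from h import *
go((.4838,0,.0235))
s=snap('side','s4.png'); t=snap('top','t4.png')
a=cv2.resize(s[160:270,260:370],None,fx=4,fy=4,interpolation=2);b=cv2.resize(t[160:270,280:370],None,fx=4,fy=4,interpolation=2)
cv2.imwrite('pics/c4.png',np.hstack([a,b])[:,:,::-1])
E
```

```text
t 10.5 tcp [ 4.843e-01 -1.000e-04  6.080e-02] yaw of tool y -0.16 open 0.504 ft [-0.3 -0.1 -1.4] q6 1.57
shift frac [ 0.0002 -0.0009  0.0622]
```

View pics/c4.png

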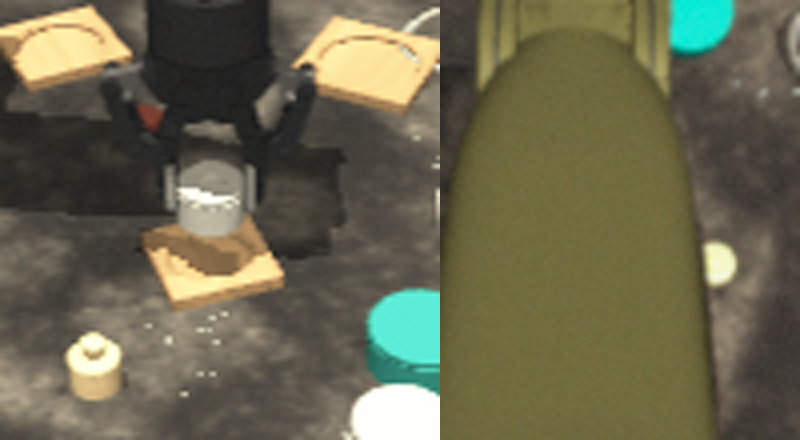

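The side crop shows the small disc held level above its tray, at about crop (210,198), with the tray centre near (212,262).

Call:
carry_out:
  series:
    - [[0,-0.001,0.03,0],[0,-0.001,0.045,0],[0,-0.001,0.055,0],[0,-0.001,0.059,0],[0,-0.001,0.061,0],[0,-0.001,0.062,0],[0,-0.001,0.062,0]]

```text
t: 11.3
tcp_pos: [0.4832, 0.0001, 0.0233]
tool_rot: [0.0, 0.708, 0.706, 0.0]
ft_force: [0.9, -0.4, -1.7]
opening: 0.506
finger_force: 41.3
```

```bash
python3 - <<'E'
from h import *
go((.4838,0,.0235))
E
```

```text
t 11.3 tcp [4.832e-01 1.000e-04 2.330e-02] yaw of tool y -0.13 open 0.506 ft [ 0.9 -0.4 -1.7] q6 1.57
shift frac [-0.0002  0.001  -0.0003]
```

Call:
carry_out:
  series:
    - [[0,0,0.001,0],[0,0,0.002,0],[0,0,0.002,0]]

```text
t: 11.6
tcp_pos: [0.4833, 0.0001, 0.0232]
tool_rot: [0.0, 0.708, 0.706, 0.0]
ft_force: [-2.9, -0.0, 10.1]
opening: 0.508
finger_force: 42.2
```

Call:
carry_out:
  series:
    - [[0,0,0,0],[0,0,0,0],[0,0,0,0],[0,0,0,0]]
  grip: 0.7

```text
t: 12.0
tcp_pos: [0.4829, 0.0001, 0.0217]
tool_rot: [-0.0, 0.708, 0.706, -0.0]
ft_force: [0.1, -0.5, 1.6]
opening: 0.702
finger_force: 0.0
```

Call:
carry_out:
  series:
    - [[0,0,-0.03,0],[0,0,-0.1,0],[0,0,-0.17,0],[-0.08,0.05,-0.2,0],[-0.16,0.1,-0.2,0],[-0.24,0.14,-0.2,0],[-0.3,0.17,-0.2,0],[-0.339,0.19,-0.17,0],[-0.339,0.19,-0.14,0],[-0.339,0.19,-0.13,0],[-0.339,0.19,-0.13,0],[-0.339,0.19,-0.13,0]]
  grip: 0.85

```text
t: 13.2
tcp_pos: [0.5962, -0.2028, 0.1002]
tool_rot: [-0.0, 0.708, 0.707, -0.0]
ft_force: [0.3, -0.1, 0.3]
opening: 0.851
finger_force: 0.0
```

```bash
python3 - <<'E'
from h import *
go((.5975,-.2034,.049))
s=snap('side','s5.png')
a=cv2.resize(s[170:330,240:440],None,fx=4,fy=4,interpolation=2)
cv2.imwrite('pics/c5.png',a[:600,:,::-1])
E
```

```text
t 13.2 tcp [ 0.5962 -0.2028  0.1002] yaw of tool y -0.07 open 0.851 ft [ 0.3 -0.1  0.3] q6 1.24
shift frac [-0.001   0.0022  0.0854]
```

View pics/c5.png

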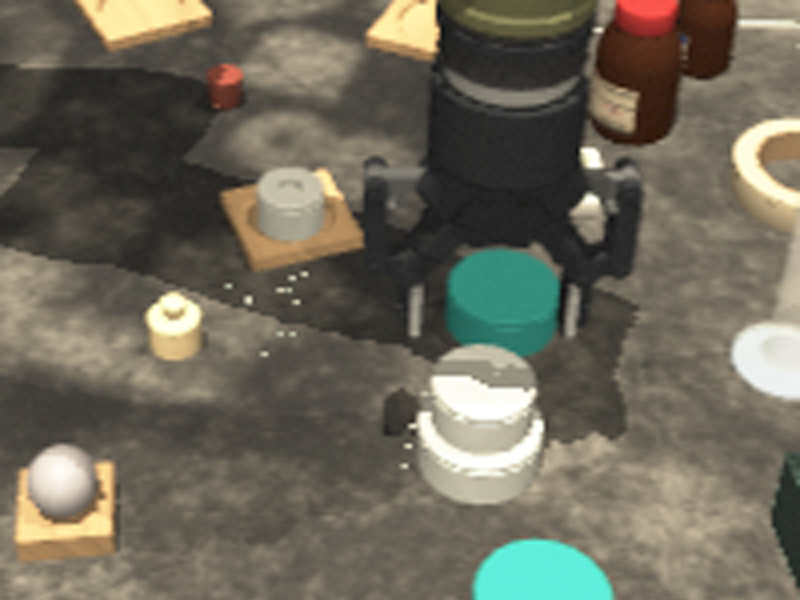

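The small disc sits flat in its tray at crop (290,205). The next target is the medium disc's top at crop (484,384).

Call:
carry_out:
  series:
    - [[-0.001,0.002,0.03,0],[-0.001,0.002,0.06,0],[-0.001,0.002,0.08,0],[-0.001,0.002,0.085,0],[-0.001,0.002,0.085,0],[-0.001,0.002,0.085,0]]

```text
t: 13.85
tcp_pos: [0.5983, -0.2042, 0.0498]
tool_rot: [0.001, 0.708, 0.706, 0.0]
ft_force: [0.0, 0.1, -0.1]
opening: 0.852
finger_force: 0.0
```

Call:
carry_out:
  series:
    - [[0,0,0,0],[0,0,0,0],[0,0,0,0],[0,0,0,0],[0,0,0,0],[0,0,0,0]]
  grip: 0.5

```text
t: 14.45
tcp_pos: [0.5979, -0.2044, 0.0501]
tool_rot: [0.001, 0.708, 0.706, 0.0]
ft_force: [-1.5, 0.0, 5.0]
opening: 0.651
finger_force: 42.8
```

Call:
carry_out:
  series:
    - [[0,0,-0.01,0],[0,0,-0.03,0],[0,0,-0.08,0],[0,0,-0.14,0],[0,0,-0.14,0],[0,0,-0.14,0]]

```text
t: 15.05
tcp_pos: [0.5986, -0.2045, 0.1344]
tool_rot: [0.001, 0.708, 0.706, 0.001]
ft_force: [-0.5, 0.4, -3.1]
opening: 0.649
finger_force: 43.3
```

```bash
python3 - <<'E'
from h import *
go((.354,.2725,.0235))
E
```

```text
t 15.05 tcp [ 0.5986 -0.2045  0.1344] yaw of tool y -0.13 open 0.649 ft [-0.5  0.4 -3.1] q6 1.24
shift frac [ 0.7942 -0.41    0.1828]
```

Call:
carry_out:
  series:
    - [[0.07,-0.036,0,0],[0.14,-0.072,0,0],[0.21,-0.108,0,0],[0.28,-0.144,0,0],[0.35,-0.18,0,0],[0.42,-0.216,0,0],[0.49,-0.252,0,0],[0.56,-0.288,0,0],[0.63,-0.324,0,0],[0.7,-0.36,0,0],[0.77,-0.396,0,0],[0.796,-0.408,0,0]]

```text
t: 16.25
tcp_pos: [0.351, 0.2763, 0.1317]
tool_rot: [-0.001, 0.706, 0.708, -0.001]
ft_force: [1.2, -0.1, -1.6]
opening: 0.651
finger_force: 43.3
```

Call:
carry_out:
  series:
    - [[0,0,0.04,0],[0,0,0.08,0],[0,0,0.12,0],[0,0,0.12,0],[0,0,0.12,0],[0,0,0.12,0]]

```text
t: 16.85
tcp_pos: [0.3544, 0.2743, 0.0615]
tool_rot: [0.0, 0.708, 0.706, 0.0]
ft_force: [0.5, 0.0, -1.3]
opening: 0.648
finger_force: 43.3
```

```bash
python3 - <<'E'
from h import *
go((.3538,.2733,.024))
s=snap('side','s6.png')
a=cv2.resize(s[120:210,220:340],None,fx=5,fy=5,interpolation=2)
cv2.imwrite('pics/c6.png',a[:600,:,::-1])
E
```

```text
t 16.85 tcp [0.3544 0.2743 0.0615] yaw of tool y -0.14 open 0.648 ft [ 0.5  0.  -1.3] q6 2.23
shift frac [-0.0016 -0.001   0.0625]
```

View pics/c6.png

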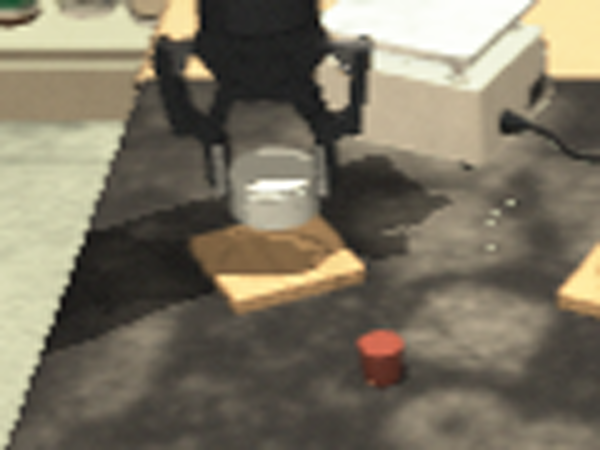

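The medium disc hangs level over its tray, with the disc at crop (274,188) and the tray centre at (278,260). I'm lowering it now.

Call:
carry_out:
  series:
    - [[-0.001,-0.001,0.03,0],[-0.001,-0.001,0.045,0],[-0.001,-0.001,0.055,0],[-0.001,-0.001,0.06,0],[-0.001,-0.001,0.062,0],[-0.001,-0.001,0.063,0],[-0.001,-0.001,0.063,0]]

```text
t: 17.6
tcp_pos: [0.3533, 0.2733, 0.024]
tool_rot: [0.0, 0.708, 0.706, 0.0]
ft_force: [-1.9, -1.6, 7.0]
opening: 0.655
finger_force: 44.4
```

Call:
carry_out:
  series:
    - [[0,0,0.0005,0],[0,0,0.001,0],[0,0,0.001,0]]

```text
t: 17.9
tcp_pos: [0.3533, 0.2734, 0.024]
tool_rot: [0.0, 0.708, 0.706, 0.0]
ft_force: [-2.6, -2.9, 14.1]
opening: 0.648
finger_force: 44.9
```

Call:
carry_out:
  series:
    - [[0,0,0,0],[0,0,0,0],[0,0,0,0],[0,0,0,0]]
  grip: 0.82

```text
t: 18.3
tcp_pos: [0.3534, 0.2735, 0.0224]
tool_rot: [0.0, 0.708, 0.706, 0.0]
ft_force: [0.7, 0.2, -0.4]
opening: 0.821
finger_force: 0.0
```

Call:
carry_out:
  series:
    - [[0,0,-0.04,0],[0,0,-0.1,0],[0,0,-0.15,0],[-0.07,0.036,-0.15,0],[-0.14,0.072,-0.15,0],[-0.21,0.108,-0.15,0],[-0.28,0.144,-0.15,0],[-0.35,0.18,-0.15,0],[-0.42,0.216,-0.15,0],[-0.49,0.252,-0.15,0],[-0.56,0.288,-0.15,0],[-0.63,0.324,-0.15,0]]

```text
t: 19.5
tcp_pos: [0.5473, -0.107, 0.1122]
tool_rot: [-0.0, 0.708, 0.706, 0.0]
ft_force: [0.8, 0.3, 0.0]
opening: 0.822
finger_force: 0.0
```

Call:
carry_out:
  series:
    - [[-0.07,0.036,0,0],[-0.14,0.07,0,0],[-0.165,0.083,0.02,0],[-0.165,0.083,0.06,0],[-0.165,0.083,0.06,0],[-0.165,0.083,0.06,0],[-0.165,0.083,0.06,0]]
  grip: 1

```text
t: 20.2
tcp_pos: [0.5965, -0.2035, 0.0771]
tool_rot: [0.0, 0.708, 0.707, 0.0]
ft_force: [-0.6, 0.1, 0.2]
opening: 1.002
finger_force: 0.0
```

```bash
python3 - <<'E'
from h import *
go((.5977,-.2038,.019))
s=snap('side','s7.png')
a=cv2.resize(s[155:305,240:430],None,fx=4,fy=4,interpolation=2)
cv2.imwrite('pics/c7.png',a[:600,:,::-1])
E
```

```text
t 20.2 tcp [ 0.5965 -0.2035  0.0771] yaw of tool y -0.07 open 1.002 ft [-0.6  0.1  0.2] q6 1.24
shift frac [-0.0006  0.0019  0.0969]
```

View pics/c7.png

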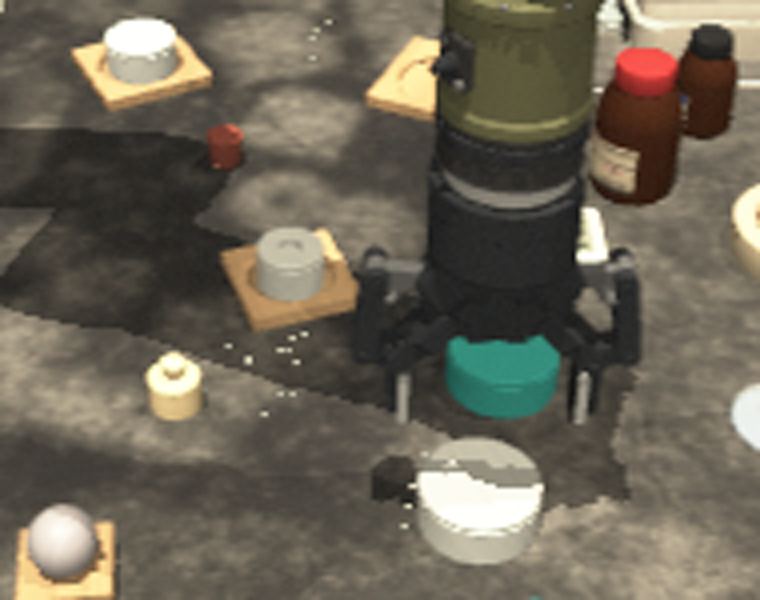

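Both the small and medium discs are seated, at crop (290,265) and (140,50). The large disc is alone at crop (481,498) under the open fingers.

Call:
carry_out:
  series:
    - [[-0.0005,0.002,0.03,0],[-0.0005,0.002,0.06,0],[-0.0005,0.002,0.085,0],[-0.0005,0.002,0.096,0],[-0.0005,0.002,0.096,0],[-0.0005,0.002,0.096,0]]

```text
t: 20.85
tcp_pos: [0.5983, -0.2044, 0.0198]
tool_rot: [0.001, 0.708, 0.706, 0.0]
ft_force: [0.8, 0.7, 0.3]
opening: 1.0
finger_force: 0.0
```

Call:
carry_out:
  series:
    - [[0,0,0,0],[0,0,0,0],[0,0,0,0],[0,0,0,0],[0,0,0,0],[0,0,0,0]]
  grip: 0.6
  grip_force: 50

```text
t: 21.45
tcp_pos: [0.5972, -0.2047, 0.0204]
tool_rot: [0.0, 0.708, 0.706, -0.0]
ft_force: [-3.4, 0.6, 7.7]
opening: 0.784
finger_force: 55.9
```

Call:
carry_out:
  series:
    - [[0,0,-0.01,0],[0,0,-0.03,0],[0,0,-0.08,0],[0,0,-0.14,0],[0,0,-0.18,0],[0,0,-0.18,0],[0,0,-0.18,0]]

```text
t: 22.15
tcp_pos: [0.5978, -0.2045, 0.127]
tool_rot: [0.0, 0.708, 0.706, 0.0]
ft_force: [-0.7, 0.1, -3.4]
opening: 0.787
finger_force: 57.9
```

```bash
python3 - <<'E'
from h import *
go((.6042,.248,.0235))
s=cv2.imread('pics/s7.png'); 
a=cv2.resize(cv2.imread('pics/side0.png')[150:200,320:390],None,fx=6,fy=6,interpolation=2)
b=cv2.resize(cv2.imread('pics/top0.png')[140:190,205:265],None,fx=6,fy=6,interpolation=2)
cv2.imwrite('pics/c8.png',np.hstack([a,b]))
E
```

```text
t 22.15 tcp [ 0.5978 -0.2045  0.127 ] yaw of tool y -0.13 open 0.787 ft [-0.7  0.1 -3.4] q6 1.24
shift frac [0.7543 0.0087 0.1723]
```

View pics/c8.png

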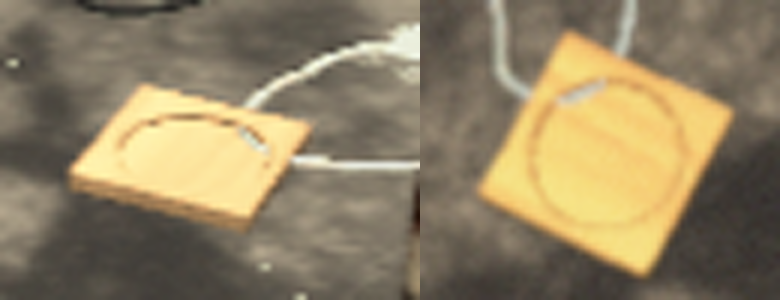

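The crops show part of the cord inside the large recess near its far edge, at about top pixel (231,155). I'll aim about 2 mm nearer the robot there, and swing the path towards the robot to clear the bottles.

Call:
carry_out:
  series:
    - [[0.05,-0.05,0,0],[0.1,-0.1,0,0],[0.17,-0.12,0,0],[0.25,-0.12,0,0],[0.33,-0.12,0,0],[0.41,-0.12,0,0],[0.49,-0.12,0,0],[0.57,-0.12,0,0],[0.65,-0.11,0,0],[0.71,-0.08,0,0],[0.753,-0.03,0,0],[0.753,0.006,0,0]]

```text
t: 23.35
tcp_pos: [0.6023, 0.2514, 0.1241]
tool_rot: [-0.001, 0.706, 0.708, -0.0]
ft_force: [-1.0, -0.7, -3.4]
opening: 0.784
finger_force: 58.0
```

Call:
carry_out:
  series:
    - [[0,0,0.04,0],[0,0,0.08,0],[0,0,0.11,0],[0,0,0.11,0],[0,0,0.11,0],[0,0,0.11,0]]

```text
t: 23.95
tcp_pos: [0.6026, 0.2475, 0.0612]
tool_rot: [0.0, 0.708, 0.706, 0.0]
ft_force: [0.7, 0.1, -3.0]
opening: 0.785
finger_force: 57.9
```

```bash
python3 - <<'E'
from h import *
go((.6015,.2475,.0245))
s=snap('side','s9.png')
a=cv2.resize(s[110:210,310:430],None,fx=5,fy=5,interpolation=2)
cv2.imwrite('pics/c9.png',a[:600,:,::-1])
E
```

```text
t 23.95 tcp [0.6026 0.2475 0.0612] yaw of tool y -0.13 open 0.785 ft [ 0.7  0.1 -3. ] q6 1.96
shift frac [ 0.     -0.0019  0.0612]
```

View pics/c9.png

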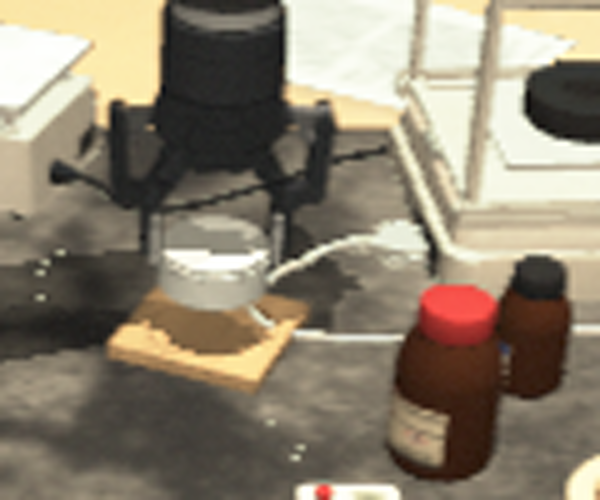

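The large disc is level over its tray at crop (213,262). The white cord at about (262,315) is low and clear of the fingers.

Call:
carry_out:
  series:
    - [[0,-0.002,0.03,0],[0,-0.002,0.045,0],[0,-0.002,0.055,0],[0,-0.002,0.059,0],[0,-0.002,0.061,0],[0,-0.002,0.062,0],[0,-0.002,0.062,0]]

```text
t: 24.7
tcp_pos: [0.601, 0.2473, 0.0245]
tool_rot: [0.0, 0.708, 0.706, 0.0]
ft_force: [-2.6, -1.1, 2.5]
opening: 0.781
finger_force: 58.7
```

Call:
carry_out:
  series:
    - [[0,0,0.0005,0],[0,0,0.001,0],[0,0,0.001,0]]

```text
t: 25.0
tcp_pos: [0.601, 0.2473, 0.0245]
tool_rot: [0.0, 0.708, 0.706, 0.0]
ft_force: [-3.4, -1.4, 6.7]
opening: 0.784
finger_force: 59.3
```

Contact came at exactly the floor height. Next: release, retreat and check.

Call:
carry_out:
  series:
    - [[0,0,0,0],[0,0,0,0],[0,0,0,0],[0,0,0,0]]
  grip: 0.95

```text
t: 25.4
tcp_pos: [0.6014, 0.2475, 0.023]
tool_rot: [0.0, 0.708, 0.706, 0.0]
ft_force: [1.0, -0.2, 0.3]
opening: 0.953
finger_force: 0.0
```

Call:
carry_out:
  series:
    - [[0,0,-0.03,0],[0,0,-0.08,0],[0,0,-0.15,0],[0,0,-0.22,0],[-0.08,-0.1,-0.25,0],[-0.16,-0.15,-0.25,0],[-0.24,-0.2,-0.25,0],[-0.32,-0.25,-0.25,0],[-0.4,-0.3,-0.25,0],[-0.45,-0.35,-0.25,0],[-0.5,-0.38,-0.25,0],[-0.5,-0.38,-0.25,0]]

```text
t: 26.6
tcp_pos: [0.3697, -0.0538, 0.1729]
tool_rot: [-0.0, 0.708, 0.706, -0.001]
ft_force: [0.3, -0.1, -0.5]
opening: 0.948
finger_force: 0.0
```

Call:
carry_out:
  series:
    - [[0,0,0,0],[0,0,0,0],[0,0,0,0],[0,0,0,0],[0,0,0,0]]

```text
t: 27.1
tcp_pos: [0.373, -0.0515, 0.1729]
tool_rot: [-0.0, 0.707, 0.707, 0.0]
ft_force: [0.5, -0.2, 0.5]
opening: 0.951
finger_force: 0.0
```

```bash
python3 - <<'E'
from h import *
go()
s=snap('side','s10.png');t=snap('top','t10.png')
a=cv2.resize(s[130:320,220:410],None,fx=3,fy=3,interpolation=2)
b=cv2.resize(t[130:280,190:260],(266,570),interpolation=2)
cv2.imwrite('pics/c10.png',a[:,:,::-1])
E
```

```text
t 27.1 tcp [ 0.373  -0.0515  0.1729] yaw of tool y -0.03 open 0.951 ft [ 0.5 -0.2  0.5] q6 1.43
```

View pics/c10.png

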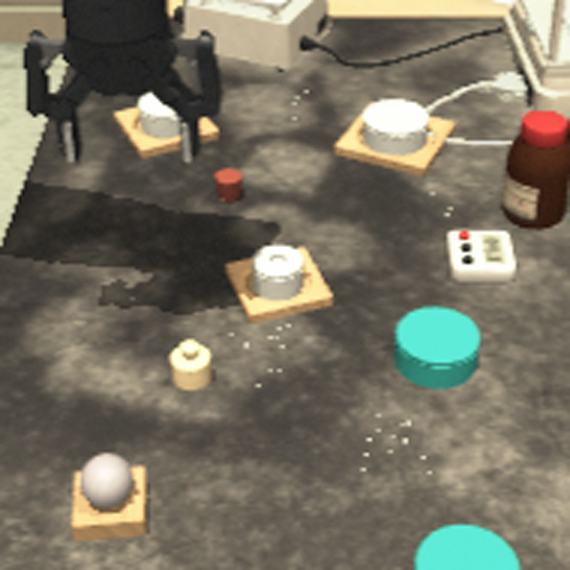

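The ball is in its dimple, and all three discs lie flat in their trays. The weight, the timer and the turquoise pieces haven't moved.

```bash
python3 -c "
from bench import *
print(sign_off())"
```

```text
the job is handed in; nothing more can be done
None
```

The job is handed in at about 27 s on the robot's clock: the ball is in its dimple, the small, middle and large discs lie flat in their trays, and the weight and timer are where they were.

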